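# Fit a closet dehumidifier's cartridge and switch on its fan

## Robot

A 7-joint arm with a two-finger parallel gripper is mounted at the origin on the work surface. World frame = base frame: x ahead of the robot, y to its left, z up, the work surface at z = 0. Lengths are in m, angles in rad, forces in N, time in s.
With the tool pointing down it reaches from about 0.425 to 0.8 m from the base axis. Payload 8.3 kg.
Tool frame: the origin (TCP) lies at the very end of the fingers, on their centre line; the grasp point (between the pads) lies bot.grip_point_offset behind it (bot.grip_point_offset is the distance from the TCP to the grasp point, in m); z points along the fingers, y is the line along which they close (so a half turn about z gives the same grasp; the last joint's range is limited). The gripper opens to 85 mm and grips with 20 to 120 N. Pads are 22 mm wide; open, the fingers measure 114 mm over their backs; the gripper's body (76 mm by 85 mm) begins 54 mm behind the grasp point. The pads swing forward as they close: fully open they stand 13 mm farther back than shut.
Start: joints at [-1.193, 0.383, 0.016, 1.37, -0.006, 1.388, -0.046], TCP at [0.267, 0.565, 0.231] pointing down, gripper open.
Joint ranges: [-2.95, 2.95], [-0.25, 2.06], [-1.52, 1.56], [0.18, 2.33], [-1.44, 4.58], [0.02, 2.06], [-3.01, 3.01]. Speed limits (rad/s): [2.39, 2.39, 3.01, 3.01, 3.14, 3.14, 3.14].

## Interface

Orientations are given as a rotation vector (axis times angle).
In Python, from plant import bot, optics gives the robot as it stands.
- The arm moves only by the tool servo_tool, never from a script. Its argument "steps" is a list of rows, each an object of numbers: "tx", "ty", "tz": the shift along the tool's x, y, z in m; "wx", "wy", "wz": the turn, a rotation vector about the tool's x, y, z in degrees; "gripper": the opening, from 0 (shut) to 1 (fully open). A call has 1 to 20 rows; each row is the pose to reach, as a shift and turn from the pose commanded when the call began, along the tool's axes at that moment; what a row does not reach only later rows make up. A row lasts 1/10 s, in which the tool goes at most 50 mm and 8.59 degrees, less where a joint would pass 70% of its speed; a pose out of reach is approached as far as the arm can. A call with a gripper value outside its range is refused whole. The fingers move at their own pace and stop on an object; "newtons" is the grip in N (left out, the last holds). Time passes only in rows, so rows that repeat a pose let the fingers close. It gives the time, the measured TCP pose, the force, the opening and the grip force at its end, in the units of the state.
- bot.get_obs(): the state, without advancing time (a new reading comes with each control period).
- optics.grab_frame(name): name is "scene" or "top"; returns a dict with "frame" (384x512x3 uint8, blue, green, red), "fx", "fy", "cx", "cy" (pixels), "R" (3x3) and "t" (3): a world point X has camera coordinates R X + t. Camera axes: x right, y down, z forward; pixel columns grow to the right and rows downward; lengths in m; the calibration is good to about 2 mm. A picture is of the moment at which its call begins. There is no depth.
- bot.hand_in(): hands the job in; it is judged then, once.
Trained networks look in a picture, given as the dict that the camera call returned (one of the last four; its "shot" number tells which), for a name from the list of things; names that differ only in an ending like _2 or _b are one class to them, and where a whole thing is asked for, a point or a joint stands for the part that bears it (a point fixed in the world has none). Each returns a list of dicts, best first, with "p" (0 to 1); they miss things now and then, are a little off and sometimes report something else, mostly with a low value. They report only what shows in the picture. A call takes as long as a camera call. They do not tell look-alikes from the thing itself.
- optics.outline_of(label, picture): "mask" (384x512 bool, what is visible of it) and "box" ([left, top, right, bottom] in pixels, round what is visible of it).
The state is a dict: "time": time; "qpos": joint angles; "joint_velocities": joint speeds; "effort": joint torques, N m; "eef_pos": TCP position; "tcp_rot": TCP orientation; "contact_force": force on the tool from outside, world axes, zero at the start; "torque": the same for the moment, N m; "width": finger opening in m; "finger_force": force on a finger pad.
Only numpy, scipy, OpenCV 4.12 (cv2) and the standard library are available. Lean on these libraries where they do the work, as an engineer would, in place of code of your own. Each camera call takes 0.05 s, during which the arm holds its last target. There are 200 camera calls.

## Task

Fit the fresh drying cartridge into the socket on the closet dehumidifier's sloping panel: push it in against the spring and twist it a quarter turn clockwise until it locks. Then flip the fan's toggle (the switch with the long bat) up-slope to on, leaving the short-batted lamp switch on as it is, and leave the shoe things where they stand.

Things in the scene. Friction and masses are not known exactly. Their poses are not given: they have to be found in the camera images.
- panel: the dehumidifier's flat white sloping panel, 190 mm up-slope by 300 mm across. Origin: centre of its face, 115 mm above the work surface. Own x points up-slope, y across the panel, z out of the face, 30 degrees from vertical, leaning to the robot's right and far side (how much to which differs). The unit stands fast; its place and yaw differ each time
- socket (a point): centre of the bayonet socket, in the plane of the panel's face, 70 mm to +y of the panel's origin; axes as the panel's. Hole 44 mm across in a grey lip 6 mm thick, with two lug slots at +y and -y (across the slope), 17 mm wide at the hole, wider outward, to 33 mm from the axis. Below, lugs turn clockwise only (looking at the face), to a stop after about 90 degrees, then along the slope (panel x)
- cartridge: loose, 105 to 195 g, starts upright, 74 mm tall. Origin: centre of the stem's underside; z up. Stem 40 mm across, 34 mm long; two lugs in line along x, to 27 mm from the axis, 10 mm wide, 19 to 25 mm above the origin; white round cap 68 mm across, 34 to 42 mm up; on it a finger bar 56 mm long along x (in line with the lugs), 16 mm thick, 42 to 74 mm up. Half a turn makes no difference
- fan_switch (a joint): angle of the fan switch, the toggle with the long bat, rad: 0 off (bat leaning 25 degrees down-slope), 0.88 on (bat leaning 25 degrees up-slope). A spring holds it at either end, with about 3 N to overcome at the bat's tip; past the centre (0.44) it snaps over by itself. It starts off
- fan_switch_tip (a point): the free end of the fan switch's round steel bat, 10 mm thick at its outer half; the bat is 45 mm long from its pivot, which is 4 mm above the panel's face
- fan_switch_base: small aluminium plate, 50 by 32 mm and 2 mm thick, of the fan switch on the panel, with a 17 mm round collar to 6 mm; origin on the panel's face below the pivot, axes as the panel's (x up-slope, z out of the face). It is 40 or 100 mm to the -y side of the panel's origin: the two switches swap places
- lamp_switch (a joint): angle of the lamp switch, the toggle with the short bat (26 mm) beside the fan switch, 60 mm from it: 0 off, 0.88 on (leaning up-slope). It starts on and must stay on
- lamp_switch_base: the like plate of the lamp switch; origin and axes as for the fan switch
- polish_tin: round flat tin, 76 mm across, 26 mm high; bystander; origin at the centre of its underside
- shoe_brush: brush with a wooden back, 150 by 45 by 42 mm, lying along its x; bystander; origin at the centre of its underside
- shoe_box: cardboard shoe box, 198 by 328 by 123 mm (x, y, z); bystander; origin at the centre of its underside
- spring_plate (a joint): travel (m, 0 at rest, grows inward) of the spring plate in the socket's shaft. It meets the stem with the cap still 12 mm off the face and pushes back with 3 N there, 8 N with the cap on the face. Lugs clear the lip only in the last 3 mm: keep pushing while turning. Let go when turned, the spring lifts the cap to about 3 mm off the face, lugs against the lip; friction keeps it turned
Mind the look-alikes: they are no part of the job. Of the things shaped like the cartridge, the white one is meant.

How it is judged:
On the way, in this order (a step that is already met when the one before it is completed fails the run):
1. the cartridge is pushed in and turned to its lock, the fan still off (z of cartridge in the frame of socket below -0.028 m and angle between the x axis of cartridge and the x axis of panel, either way round below 0.3 rad and angle between the z axis of cartridge and the z axis of panel, either way round below 0.1 rad and value of joint fan_switch below 0.3 rad), for 0.2 s.
2. the fan switch is flipped on (value of joint fan_switch above 0.75 rad), for 0.2 s.
At the end, for the whole second after the job is handed in: The cartridge sits locked in the socket, cap within 6 mm of the panel, square to it within 6 degrees, its bar along the slope within 17 degrees, at rest; the fan switch and the lamp switch are both on (over 0.75 rad) (z of cartridge in the frame of socket below -0.028 m and distance between cartridge and socket below 0.037 m and angle between the x axis of cartridge and the x axis of panel, either way round below 0.3 rad and angle between the z axis of cartridge and the z axis of panel, either way round below 0.1 rad and linear speed of cartridge below 0.02 m/s and value of joint each of fan_switch, lamp_switch above 0.75 rad); the robot touches nothing.
It fails at once if the lamp switch is flipped off (value of joint lamp_switch below 0.44 rad).
It fails at once if a bystander is moved more than 30 mm (distance of any of polish_tin, shoe_brush, shoe_box from where it was at the start of the episode above 0.03 m).
It also fails if it takes over 58 s, if anything falls off the work surface, if the arm or the gripper's body presses on something with over 40 N, if the wrist force passes 120 N, or if a joint passes its speed limit or range.

## Working session

There is one attempt and no reset: what is moved stays moved. The work goes in short steps, Python scripts to look and compute and a tool call to move; the robot and the scene stay as the last step left them, time stands still between calls to the robot, and variables do not carry over. Pictures are saved under pics/ and viewed, at most 10 in all, crops included, and the job is handed in when it is done.

Besides the shell and the picture viewer there is one more tool, called as name([rows], argument=value, ...), one row to a line, values as JSON. servo_tool: Moves the arm, as the interface text tells. Its arguments: {"type":"object","properties":{"steps":{"type":"array","items":{"type":"object","properties":{"tx":{"type":"number"},"ty":{"type":"number"},"tz":{"type":"number"},"wx":{"type":"number"},"wy":{"type":"number"},"wz":{"type":"number"},"gripper":{"type":"number"}}}},"newtons":{"type":"number"}},"required":["steps"]}

```bash
ls; mkdir -p pics
python3 - <<'E'
from plant import bot, optics
import cv2,pickle
o=bot.get_obs();print(o['time'],o['eef_pos'],o['tcp_rot'],bot.grip_point_offset,o['width'])
P={}
for n in('scene','top'):
    f=optics.grab_frame(n);P[n]=f
    print(n,f['fx'],f['cx'],f['cy'],f['R'].tolist() if hasattr(f['R'],'tolist') else f['R'],f['t'])
    for l in('panel','cartridge','fan_switch','fan_switch_base','lamp_switch','lamp_switch_base','polish_tin','shoe_brush','shoe_box'):
        for d in optics.outline_of(l,f): print(l,round(d['p'],2),d['box'],d['mask'].sum())
pickle.dump(P,open('p0.pkl','wb'))
import numpy as np
for n in P: cv2.imwrite(f'pics/{n}0.png',cv2.resize(P[n]['frame'],(800,600)))
E
```

```text
pics
0.0 [0.26642092 0.56480676 0.23026893] [-6.86682243e-01 -3.06521568e+00  3.01960465e-03] 0.0187 0.08511299226407706
scene 377.97664540891293 256.9292247136228 192.58373462390657 [[-0.8025446694586936, 0.5963241871786795, -0.017875047108295905], [0.37579175216316013, 0.4820230369283948, -0.7914760583090744], [-0.4633601326501651, -0.6419121868729513, -0.6109387300003225]] [ 0.4253414  -0.1071796   1.30858344]
panel 0.93 [225.0, 162.7, 309.6, 284.0] 7158
panel 0.33 [240.5, 227.7, 268.8, 248.5] 231
cartridge 0.74 [227.0, 132.4, 245.6, 152.5] 313
cartridge 0.7 [182.2, 135.5, 199.1, 161.5] 280
cartridge 0.65 [209.6, 146.5, 231.4, 168.3] 349
fan_switch 0.61 [244.0, 227.6, 257.5, 240.6] 55
fan_switch_base 0.74 [241.2, 224.2, 269.5, 247.4] 256
lamp_switch 0.47 [240.3, 227.2, 269.7, 248.9] 249
lamp_switch 0.27 [206.6, 144.6, 229.3, 170.0] 347
lamp_switch_base 0.28 [223.3, 160.7, 310.0, 280.8] 7230
polish_tin 0.6 [178.7, 173.9, 201.9, 194.2] 425
shoe_brush 0.91 [132.3, 177.1, 161.3, 215.1] 551
shoe_box 0.78 [304.2, 232.7, 501.1, 383.5] 18933
top 361.2597977820976 253.77721890184586 197.49319519302364 [[0.02305899800542717, -0.9995454097918371, -0.01942308871045288], [-0.9896370438372073, -0.020067541098814288, -0.1421823310380048], [0.14172792271157816, 0.022500390181412772, -0.989649901917615]] [0.00913231 0.56495076 1.1975385 ]
cartridge 0.93 [359.3, 252.1, 380.0, 276.6] 323
cartridge 0.69 [376.7, 210.6, 397.4, 231.3] 301
cartridge 0.56 [345.1, 220.2, 365.0, 242.3] 337
fan_switch_base 0.46 [211.7, 163.2, 220.7, 177.3] 127
lamp_switch_base 0.69 [225.4, 180.5, 242.6, 191.2] 129
polish_tin 0.64 [330.6, 181.5, 353.1, 203.5] 377
shoe_brush 0.81 [323.1, 144.5, 368.0, 166.5] 560
shoe_box 0.62 [86.1, 162.3, 167.4, 263.7] 7154
```

View pics/scene0.png

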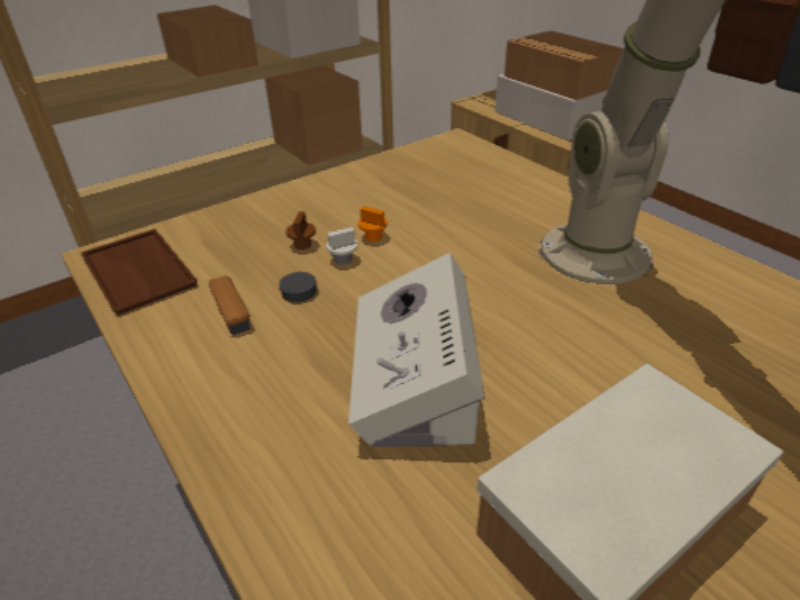

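View pics/top0.png

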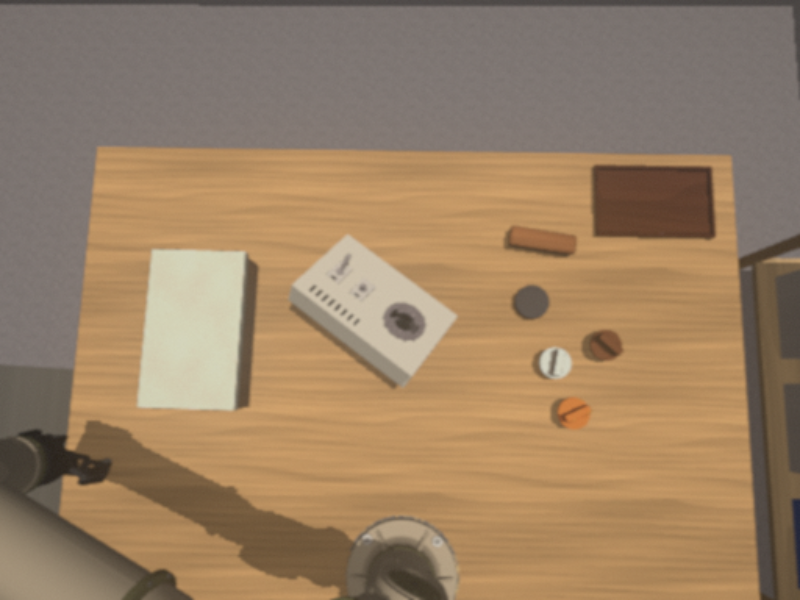

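The white cartridge is at about (342,245) in scene and (554,363) in top (800×600 scale). The panel has its socket at (404,302) in scene. The long-batted fan switch is at the far end from the socket, and the lamp switch sits between them. Next I'll crop the panel and the cartridge for exact pixels.

Run:
```python
import cv2,pickle,numpy as np
P=pickle.load(open('p0.pkl','rb'))
a=P['scene']['frame'][155:290,215:315]; b=P['top']['frame'][145:250,180:300]
c=P['top']['frame'][215:250,335:375]
A=cv2.resize(a,None,fx=4,fy=4,interpolation=cv2.INTER_CUBIC);B=cv2.resize(b,None,fx=3,fy=3,interpolation=cv2.INTER_CUBIC)
C=cv2.resize(c,None,fx=6,fy=6,interpolation=cv2.INTER_CUBIC)
M=np.zeros((560,780,3),np.uint8);M[:540,:400]=A;M[:315,410:770]=B;M[325:535,410:650]=C
cv2.imwrite('pics/c1.png',M)
```

```text
(no output)
```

View pics/c1.png

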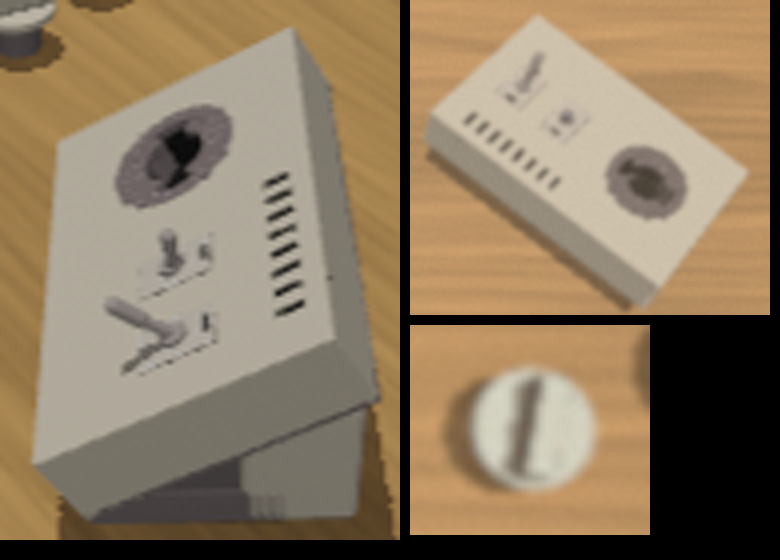

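The panel corners are clear in both views. The crop offsets give their pixels, and the white cartridge's bar runs nearly vertical in top. Next I'll fit the panel's x, y and yaw, and the cartridge's position and bar angle.

```bash
cat > h.py <<'E'
import numpy as np,pickle
from scipy.optimize import least_squares
from scipy.spatial.transform import Rotation as Rn
def proj(f,X):
    c=np.asarray(X)@np.array(f['R']).T+np.array(f['t']); return np.c_[f['fx']*c[:,0]/c[:,2]+f['cx'],f['fy']*c[:,1]/c[:,2]+f['cy']]
def back(f,u,v,z):
    R=np.array(f['R']);t=np.array(f['t']);d=R.T@np.array([(u-f['cx'])/f['fx'],(v-f['cy'])/f['fy'],1]);o=-R.T@t
    return o+d*(z-o[2])/d[2]
def panelR(yaw): # yaw = heading of up-slope x
    c,s=np.cos(np.pi/6),np.sin(np.pi/6);h=np.array([np.cos(yaw),np.sin(yaw),0]);k=np.array([0,0,1])
    x=c*h+s*k; z=c*k-s*h; return np.c_[x,np.cross(z,x),z]
def delta(bot,p,R):
    "shift and turn (deg) in tool axes from the measured pose to p,R"
    o=bot.get_obs();R0=Rn.from_rotvec(o['tcp_rot']).as_matrix()
    return (R0.T@(np.array(p)-o['eef_pos'])).round(4),np.degrees(Rn.from_matrix(R0.T@R).as_rotvec()).round(1)
E
python3 - <<'E'
from h import *
P=pickle.load(open('p0.pkl','rb'));S,T=P['scene'],P['top']
C=np.array([[.095,.15,0],[-.095,.15,0],[-.095,-.15,0],[.095,-.15,0]])
s=np.array([[292,28],[57,143],[34,464],[335,338]])/4+[215,155]-.4
t=(np.array([[660,290],[747,173],[537,16],[430,112]])-[410,0])/3+[180,145]-.3
def res(p):
    X=C@panelR(p[2]).T+[p[0],p[1],.115]
    return np.r_[(proj(S,X)-s).ravel(),(proj(T,X)-t).ravel()]
r=least_squares(res,[.6,0,2.2],loss='soft_l1');print(r.x,np.degrees(r.x[2]),res(r.x).round(1))
x=r.x;R=panelR(x[2]);O=np.array([x[0],x[1],.115]);np.savez('panel.npz',O=O,R=R)
so=O+R@[0,.07,0];print('socket',so,'R',R.round(3).tolist());print('sock px',proj(S,[so]),proj(T,[so]))
print('fan px',proj(S,[O+R@[-.019,-.1,.045]]))
c=back(T,355.5-.4,232.3-.4,.04);print('cart top',c)
# scene cap centre
S2=S['frame'][140:175,205:240]
import cv2
g=S2.min(2);m=(g>130).astype(np.uint8);print('scene proj of cap', proj(S,[c]), 'white centroid',np.argwhere(m).mean(0)[::-1]+[205,140])
A=back(T,(535-410)/6+335-.4,(375-325)/6+215-.4,.06);B=back(T,(520-410)/6+335-.4,(475-325)/6+215-.4,.06);print('bar',A,B,np.degrees(np.arctan2(*(A-B)[1::-1])))
M=np.zeros((440,780,3),np.uint8)
M[:440,:440]=cv2.resize(S['frame'][135:175,205:245],(440,440),interpolation=2)
M[:330,450:780]=cv2.resize(T['frame'][217:247,340:370],(330,330),interpolation=2)
cv2.imwrite('pics/c2.png',M)
E
```

```text
[0.56852682 0.06086146 2.51305021] 143.9871705165208 [-0.  -0.8  0.3 -0.4 -0.3  0.5 -0.   0.1 -0.1 -0.1  0.5  0.  -0.2 -0.2
 -0.3  0.4]
socket [0.52736917 0.00423949 0.115     ] R [[-0.701, -0.588, 0.404], [0.509, -0.809, -0.294], [0.5, 0.0, 0.866]]
sock px [[257.91170975 193.35596417]] [[258.39886171 205.79082088]]
fan px [[241.1057629 230.1426043]]
cart top [ 0.45470748 -0.32211973  0.04      ]
scene proj of cap [[217.84373192 156.20029846]] white centroid [218.35416667 154.21875   ]
bar [ 0.48335228 -0.31856257  0.06      ] [ 0.42814655 -0.30943943  0.06      ] -9.383720695009117
```

View pics/c2.png

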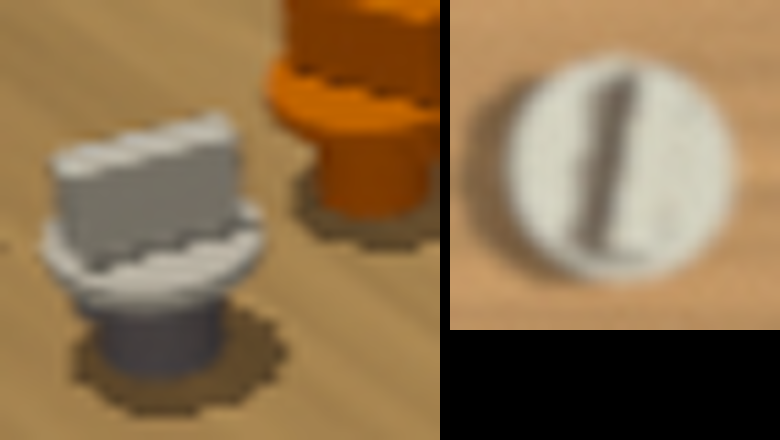

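Run:
```python
from h import *
P=pickle.load(open('p0.pkl','rb'));S,T=P['scene'],P['top']
q=lambda u,v:(u/11+205-.45,v/11+135-.45)
A=back(S,*q(54,165),.074);B=back(S,*q(228,124),.074);print(A,B,(A+B)/2,np.linalg.norm(A-B),np.degrees(np.arctan2(*(A-B)[1::-1])))
print('cap',back(S,*q(153,238),.042))
w=lambda u,v:((u-450)/11+340-.45,v/11+217-.45)
print('cap top',back(T,*w(621,168),.042))
# target grasp: bar heading -9.5 ; tool y perpendicular, z down
from plant import bot
for a in(-100,):
    y=np.array([np.cos(np.radians(a)),np.sin(np.radians(a)),0]);z=np.array([0,0,-1.]);R=np.c_[np.cross(y,z),y,z]
    print(a,delta(bot,[.452,-.321,.16],R), Rn.from_rotvec(bot.get_obs()['tcp_rot']).as_matrix().round(3).tolist())
```

```text
[ 0.48127867 -0.32660261  0.074     ] [ 0.42702977 -0.31430799  0.074     ] [ 0.45415422 -0.3204553   0.074     ] 0.05562463798012033 -12.769439692087374
cap [ 0.45458521 -0.31808864  0.042     ]
cap top [ 0.45485897 -0.32159379  0.042     ]
-100 (array([-0.5458, -0.7225,  0.0713]), array([ -0. ,   0. , 164.7])) [[-0.904, 0.427, -0.0], [0.427, 0.904, -0.0], [0.0, -0.0, -1.0]]
```

servo_tool([
  {"tx": -0.05, "ty": -0.04, "tz": -0.05, "wz": 8, "gripper": 0.6},
  {"tx": -0.09, "ty": -0.07, "tz": -0.07, "wz": 16},
  {"tx": -0.13, "ty": -0.1, "tz": -0.07, "wz": 24},
  {"tx": -0.17, "ty": -0.13, "tz": -0.07, "wz": 32},
  {"tx": -0.21, "ty": -0.16, "tz": -0.07, "wz": 40},
  {"tx": -0.24, "ty": -0.19, "tz": -0.07, "wz": 48},
  {"tx": -0.274, "ty": -0.219, "tz": -0.07, "wz": 56},
  {"tx": -0.31, "ty": -0.26, "tz": -0.07, "wz": 64},
  {"tx": -0.34, "ty": -0.29, "tz": -0.07, "wz": 72},
  {"tx": -0.37, "ty": -0.33, "tz": -0.07, "wz": 80},
  {"tx": -0.4, "ty": -0.37, "tz": -0.07, "wz": 88},
  {"tx": -0.44, "ty": -0.41, "tz": -0.07, "wz": 96},
  {"tx": -0.474, "ty": -0.456, "tz": -0.07, "wz": 104},
  {"tx": -0.49, "ty": -0.5, "tz": -0.06, "wz": 112},
  {"tx": -0.5, "ty": -0.54, "tz": -0.04, "wz": 120},
  {"tx": -0.52, "ty": -0.58, "tz": -0.02, "wz": 128},
  {"tx": -0.53, "ty": -0.62, "tz": 0.0, "wz": 136},
  {"tx": -0.54, "ty": -0.66, "tz": 0.03, "wz": 144},
  {"tx": -0.545, "ty": -0.7, "tz": 0.05, "wz": 152},
  {"tx": -0.548, "ty": -0.72, "tz": 0.07, "wz": 160},
])

```text
invalid input
```

servo_tool([
  {"tx": -0.05, "ty": -0.04, "tz": -0.05, "wx": 0, "wy": 0, "wz": 8, "gripper": 0.6},
  {"tx": -0.09, "ty": -0.07, "tz": -0.07, "wx": 0, "wy": 0, "wz": 16, "gripper": 0.6},
], newtons=40)

```text
time: 1.2
eef_pos: [0.303, 0.4908, 0.2854]
tcp_rot: [-1.109, -2.938, 0.002]
contact_force: [1.6, 0.0, 0.6]
width: 0.0591
finger_force: 0.0
```

Run:
```python
from h import *
from plant import bot
def hd(a):
    y=np.array([np.cos(np.radians(a)),np.sin(np.radians(a)),0]);z=np.array([0,0,-1.]);return np.c_[np.cross(y,z),y,z]
print(bot.get_obs()['qpos'])
for p,a in(([.42,.25,.3],0),([.5,-.05,.3],-60),([.4545,-.32,.16],-101.5)):print(delta(bot,p,hd(a)))
```

```text
[-1.14094657  0.25947088  0.08671474  1.4158428  -0.02310461  1.46851216
 -0.20546619]
(array([-0.2468, -0.1035, -0.0145]), array([-0.1,  0. , 48.7]))
(array([-0.5051, -0.2759, -0.0144]), array([-1.000e-01,  1.000e-01,  1.087e+02]))
(array([-0.6493, -0.5085,  0.1258]), array([-1.000e-01,  1.000e-01,  1.502e+02]))
```

servo_tool([
  {"tx": -0.045, "ty": -0.02, "tz": -0.014, "wx": 0, "wy": 0, "wz": 8, "gripper": 0.6},
  {"tx": -0.085, "ty": -0.04, "tz": -0.014, "wx": 0, "wy": 0, "wz": 16, "gripper": 0.6},
  {"tx": -0.125, "ty": -0.06, "tz": -0.014, "wx": 0, "wy": 0, "wz": 24, "gripper": 0.6},
  {"tx": -0.165, "ty": -0.075, "tz": -0.014, "wx": 0, "wy": 0, "wz": 32, "gripper": 0.6},
  {"tx": -0.205, "ty": -0.09, "tz": -0.014, "wx": 0, "wy": 0, "wz": 40, "gripper": 0.6},
  {"tx": -0.247, "ty": -0.105, "tz": -0.014, "wx": 0, "wy": 0, "wz": 48, "gripper": 0.6},
  {"tx": -0.29, "ty": -0.13, "tz": -0.014, "wx": 0, "wy": 0, "wz": 56, "gripper": 0.6},
  {"tx": -0.33, "ty": -0.16, "tz": -0.014, "wx": 0, "wy": 0, "wz": 64, "gripper": 0.6},
  {"tx": -0.37, "ty": -0.185, "tz": -0.014, "wx": 0, "wy": 0, "wz": 72, "gripper": 0.6},
  {"tx": -0.41, "ty": -0.21, "tz": -0.014, "wx": 0, "wy": 0, "wz": 80, "gripper": 0.6},
  {"tx": -0.45, "ty": -0.235, "tz": -0.014, "wx": 0, "wy": 0, "wz": 88, "gripper": 0.6},
  {"tx": -0.48, "ty": -0.26, "tz": -0.014, "wx": 0, "wy": 0, "wz": 96, "gripper": 0.6},
  {"tx": -0.505, "ty": -0.285, "tz": -0.014, "wx": 0, "wy": 0, "wz": 104, "gripper": 0.6},
  {"tx": -0.53, "ty": -0.32, "tz": 0.0, "wx": 0, "wy": 0, "wz": 112, "gripper": 0.6},
  {"tx": -0.555, "ty": -0.355, "tz": 0.015, "wx": 0, "wy": 0, "wz": 120, "gripper": 0.6},
  {"tx": -0.58, "ty": -0.39, "tz": 0.03, "wx": 0, "wy": 0, "wz": 128, "gripper": 0.6},
  {"tx": -0.605, "ty": -0.43, "tz": 0.05, "wx": 0, "wy": 0, "wz": 136, "gripper": 0.6},
  {"tx": -0.63, "ty": -0.47, "tz": 0.075, "wx": 0, "wy": 0, "wz": 143, "gripper": 0.6},
  {"tx": -0.649, "ty": -0.5085, "tz": 0.1, "wx": 0, "wy": 0, "wz": 150, "gripper": 0.6},
  {"tx": -0.649, "ty": -0.5085, "tz": 0.12, "wx": 0, "wy": 0, "wz": 150, "gripper": 0.6},
])

```text
time: 3.2
eef_pos: [0.4533, -0.326, 0.1648]
tcp_rot: [3.121, -0.328, -0.001]
contact_force: [-0.0, 0.5, 0.8]
width: 0.0513
finger_force: 0.0
```

```bash
cat >> h.py <<'E'
def hd(a):
    y=np.array([np.cos(np.radians(a)),np.sin(np.radians(a)),0]);z=np.array([0,0,-1.]);return np.c_[np.cross(y,z),y,z]
E
python3 - <<'E'
from h import *
from plant import bot
print(bot.get_obs()['qpos']);print(delta(bot,[.4545,-.32,.047],hd(-101.5)))
E
```

```text
[-0.14499893  0.3802551   0.90492034  1.68685443 -0.31176254  1.22684122
 -0.94869415]
(array([-1.000e-04, -6.500e-03,  1.178e-01]), array([ 0.2,  0. , -0.5]))
```

servo_tool([
  {"tx": 0, "ty": -0.0065, "tz": 0.03, "wx": 0, "wy": 0, "wz": -0.5, "gripper": 0.6},
  {"tx": 0, "ty": -0.0065, "tz": 0.07, "wx": 0, "wy": 0, "wz": -0.5, "gripper": 0.6},
  {"tx": 0, "ty": -0.0065, "tz": 0.105, "wx": 0, "wy": 0, "wz": -0.5, "gripper": 0.6},
  {"tx": 0, "ty": -0.0065, "tz": 0.118, "wx": 0, "wy": 0, "wz": -0.5, "gripper": 0.6},
  {"tx": 0, "ty": -0.0065, "tz": 0.118, "wx": 0, "wy": 0, "wz": -0.5, "gripper": 0.6},
  {"tx": 0, "ty": -0.0065, "tz": 0.118, "wx": 0, "wy": 0, "wz": -0.5, "gripper": 0.4},
  {"tx": 0, "ty": -0.0065, "tz": 0.118, "wx": 0, "wy": 0, "wz": -0.5, "gripper": 0.2},
  {"tx": 0, "ty": -0.0065, "tz": 0.118, "wx": 0, "wy": 0, "wz": -0.5, "gripper": 0},
  {"tx": 0, "ty": -0.0065, "tz": 0.118, "wx": 0, "wy": 0, "wz": -0.5, "gripper": 0},
  {"tx": 0, "ty": -0.0065, "tz": 0.118, "wx": 0, "wy": 0, "wz": -0.5, "gripper": 0},
  {"tx": 0, "ty": -0.0065, "tz": 0.118, "wx": 0, "wy": 0, "wz": -0.5, "gripper": 0},
], newtons=60)

```text
time: 4.3
eef_pos: [0.4594, -0.3139, 0.0493]
tcp_rot: [3.127, -0.294, 0.005]
contact_force: [-0.8, 0.4, 5.0]
width: 0.0152
finger_force: 58.6
```

```bash
cat >> h.py <<'E'
_d=np.load('panel.npz');O,RP=_d['O'],_d['R'];SO=O+RP@[0,.07,0]
RI=np.c_[-RP[:,1],-RP[:,0],-RP[:,2]]  # tool at insertion
E
python3 - <<'E'
from h import *
from plant import bot
print(bot.get_obs()['qpos']);print(delta(bot,[.459,-.314,.2],hd(-101.5)));p=SO+RP@[0,0,.13];print(p,delta(bot,p,RI))
E
```

```text
[-0.08877671  0.50893277  0.81316356  1.810746   -0.43373934  1.00616703
 -0.85977064]
(array([ 1.000e-04,  2.000e-04, -1.507e-01]), array([ 0. , -0.2,  0.8]))
[ 0.57994672 -0.03397833  0.2275833 ] (array([ 0.0669, -0.2974, -0.1781]), array([ 26.8, -17.1, -63.1]))
```

servo_tool([
  {"tx": 0, "ty": 0, "tz": -0.04, "wx": 0, "wy": 0, "wz": 0, "gripper": 0},
  {"tx": 0, "ty": 0, "tz": -0.08, "wx": 0, "wy": 0, "wz": 0, "gripper": 0},
  {"tx": 0, "ty": 0, "tz": -0.13, "wx": 0, "wy": 0, "wz": 0, "gripper": 0},
  {"tx": 0.005, "ty": -0.03, "tz": -0.17, "wx": 2.7, "wy": -1.7, "wz": -6.3, "gripper": 0},
  {"tx": 0.01, "ty": -0.06, "tz": -0.2, "wx": 5.4, "wy": -3.4, "wz": -12.6, "gripper": 0},
  {"tx": 0.02, "ty": -0.09, "tz": -0.21, "wx": 8, "wy": -5.1, "wz": -18.9, "gripper": 0},
  {"tx": 0.03, "ty": -0.12, "tz": -0.21, "wx": 10.7, "wy": -6.8, "wz": -25.2, "gripper": 0},
  {"tx": 0.04, "ty": -0.15, "tz": -0.21, "wx": 13.4, "wy": -8.5, "wz": -31.5, "gripper": 0},
  {"tx": 0.045, "ty": -0.18, "tz": -0.21, "wx": 16.1, "wy": -10.2, "wz": -37.9, "gripper": 0},
  {"tx": 0.05, "ty": -0.21, "tz": -0.2, "wx": 18.8, "wy": -12, "wz": -44.2, "gripper": 0},
  {"tx": 0.055, "ty": -0.24, "tz": -0.2, "wx": 21.4, "wy": -13.7, "wz": -50.5, "gripper": 0},
  {"tx": 0.06, "ty": -0.27, "tz": -0.19, "wx": 24.1, "wy": -15.4, "wz": -56.8, "gripper": 0},
  {"tx": 0.067, "ty": -0.297, "tz": -0.178, "wx": 26.8, "wy": -17.1, "wz": -63.1, "gripper": 0},
  {"tx": 0.067, "ty": -0.297, "tz": -0.178, "wx": 26.8, "wy": -17.1, "wz": -63.1, "gripper": 0},
  {"tx": 0.067, "ty": -0.297, "tz": -0.178, "wx": 26.8, "wy": -17.1, "wz": -63.1, "gripper": 0},
])

```text
time: 5.8
eef_pos: [0.5796, -0.0336, 0.225]
tcp_rot: [-2.366, -1.204, 0.328]
contact_force: [0.6, -0.6, -0.3]
width: 0.0146
finger_force: 59.0
```

Run:
```python
from h import *
from plant import bot,optics
import cv2
p=SO+RP@[0,0,.13];print(bot.get_obs()['qpos'],delta(bot,p,RI))
S=optics.grab_frame('scene');T=optics.grab_frame('top');pickle.dump(dict(scene=S,top=T),open('p1.pkl','wb'))
M=np.zeros((600,800,3),np.uint8)
M[:600,:400]=cv2.resize(S['frame'][135:255,215:295],(400,600),interpolation=2)
M[:400,400:800]=cv2.resize(T['frame'][160:240,210:290],(400,400),interpolation=2)
cv2.imwrite('pics/c3.png',M)
o=bot.get_obs();R=Rn.from_rotvec(o['tcp_rot']).as_matrix()
for n,f in(('s',S),('t',T)):
  for q in([0,0,0],[-.028,0,-.025],[.028,0,-.025],[0,0,.049]):print(n,q,proj(f,[o['eef_pos']+R@q]).round(1))
```

```text
[-0.12345445  0.70973178  0.50664144  1.07780432 -0.4843711   1.92990776
 -0.32393514] (array([-0.0001, -0.0008, -0.0025]), array([-0.2,  0.2, -0.1]))
s [0, 0, 0] [[230.5 157.5]]
s [-0.028, 0, -0.025] [[225.4 144.1]]
s [0.028, 0, -0.025] [[224.  156.2]]
s [0, 0, 0.049] [[241.2 171.6]]
t [0, 0, 0] [[272.1 183.8]]
t [-0.028, 0, -0.025] [[282.8 184.9]]
t [0.028, 0, -0.025] [[267.2 173.3]]
t [0, 0, 0.049] [[266.8 192.7]]
```

View pics/c3.png

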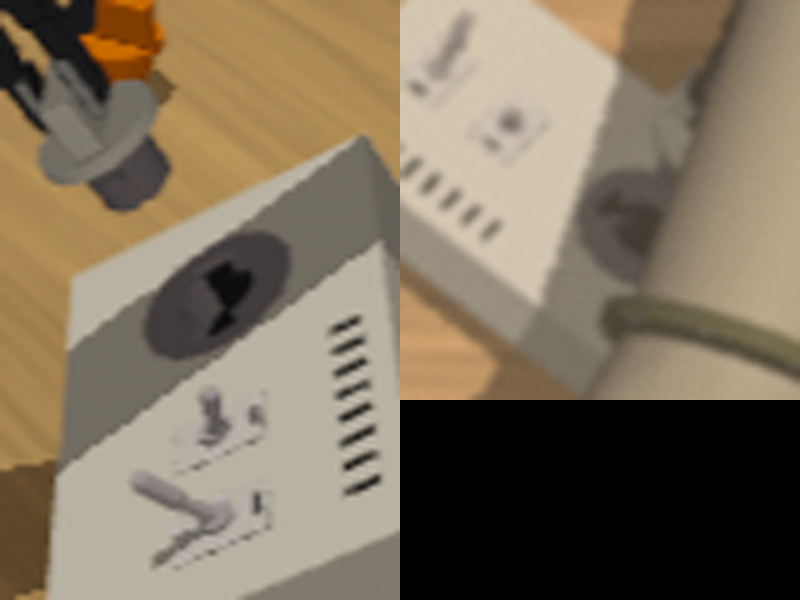

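Cap (98,132) and stem end (~137,178) show in the left crop, held square to the panel. I'll overlay the model with its along-bar offset to check where the cartridge sits in the grip.

```bash
cat > ov.py <<'E'
from h import *
from plant import bot
import cv2,sys
def rings(f,o,ex,ey=0,ez=.049,tilt=(0,0)):
    R=Rn.from_rotvec(o['tcp_rot']).as_matrix()@Rn.from_rotvec([tilt[0],tilt[1],0]).as_matrix(); a=np.linspace(0,2*np.pi,60); out=[]
    for r,h in((.034,.034),(.034,.042),(.020,0)):
        out.append(proj(f,o['eef_pos']+np.c_[r*np.cos(a)+ex,r*np.sin(a)+ey,0*a+ez-h]@R.T))
    for h in(.074,):
        b=np.array([[-.028,-.008],[.028,-.008],[.028,.008],[-.028,.008],[-.028,-.008]])
        out.append(proj(f,o['eef_pos']+np.c_[b+[ex,ey],np.full(5,ez-h)]@R.T))
    return out
def draw(f,o,box,s,exs):
    x0,y0,x1,y1=box
    im=cv2.resize(f['frame'][y0:y1,x0:x1],None,fx=s,fy=s,interpolation=2);out=[]
    for e in exs:
        i=im.copy()
        for c in rings(f,o,*e): cv2.polylines(i,[np.int32(((c-[x0,y0]+.5)*s*8)).reshape(-1,1,2)],False,(0,255,0),1,cv2.LINE_AA,3)
        out.append(i)
    return np.hstack(out)
E
python3 - <<'E'
from ov import *
P=pickle.load(open('p1.pkl','rb'));o=bot.get_obs()
cv2.imwrite('pics/c4.png',draw(P['scene'],o,(218,142,254,182),11,[(0,),(-.004,)]))
E
```

```text
(no output)
```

View pics/c4.png

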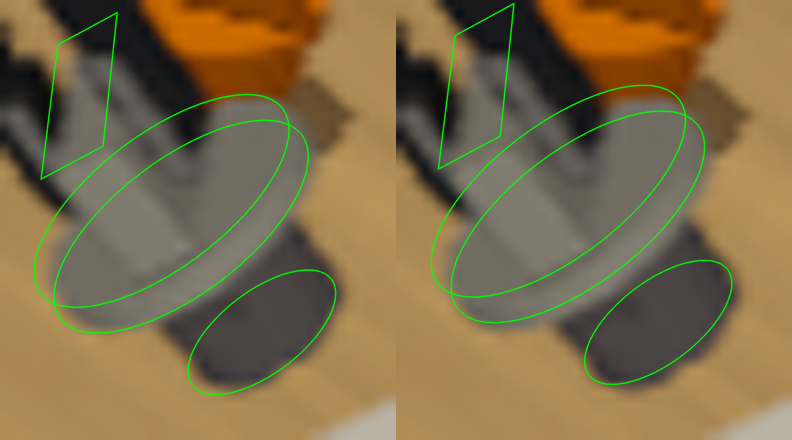

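```bash
cat >> h.py <<'E'
def cart(bot,ex=-.004,ez=.049):
    o=bot.get_obs();R=Rn.from_rotvec(o['tcp_rot']).as_matrix()
    c=o['eef_pos']+R@[ex,0,ez];return (RP.T@(c-SO)).round(4),(RP.T@o['contact_force']).round(1)
E
python3 - <<'E'
from h import *
from plant import bot
R=RI
print(cart(bot),delta(bot,SO+RP@[0,0,.012]-RI@[-.004,0,.049],RI))
E
```

```text
(array([-0.0008,  0.0056,  0.0802]), array([-0.5, -0.2, -0.7])) (array([ 0.0056, -0.0009,  0.0682]), array([-0. ,  0. , -0.2]))
```

servo_tool([
  {"tx": 0.005, "ty": -0.001, "tz": 0.02, "wx": 0, "wy": 0, "wz": 0, "gripper": 0},
  {"tx": 0.005, "ty": -0.001, "tz": 0.04, "wx": 0, "wy": 0, "wz": 0, "gripper": 0},
  {"tx": 0.005, "ty": -0.001, "tz": 0.06, "wx": 0, "wy": 0, "wz": 0, "gripper": 0},
  {"tx": 0.005, "ty": -0.001, "tz": 0.068, "wx": 0, "wy": 0, "wz": 0, "gripper": 0},
  {"tx": 0.005, "ty": -0.001, "tz": 0.068, "wx": 0, "wy": 0, "wz": 0, "gripper": 0},
  {"tx": 0.005, "ty": -0.001, "tz": 0.068, "wx": 0, "wy": 0, "wz": 0, "gripper": 0},
])

```text
time: 6.5
eef_pos: [0.5544, -0.0103, 0.1684]
tcp_rot: [-2.368, -1.203, 0.324]
contact_force: [0.1, 0.0, -0.4]
width: 0.0153
finger_force: 59.1
```

Run:
```python
from ov import *
from plant import optics
print(bot.get_obs()['qpos'],cart(bot),delta(bot,SO+RP@[0,0,.012]-RI@[-.004,0,.049],RI))
S=optics.grab_frame('scene');pickle.dump(S,open('p2.pkl','wb'));o=bot.get_obs()
im=draw(S,o,(230,155,286,225),8,[(-.004,)])
a=np.linspace(0,2*np.pi,60)
for r in(.022,.033):
    c=proj(S,SO+np.c_[r*np.cos(a),r*np.sin(a),0*a]@RP.T)
    cv2.polylines(im,[np.int32(((c-[230,155]+.5)*64)).reshape(-1,1,2)],False,(0,0,255),1,cv2.LINE_AA,3)
cv2.imwrite('pics/c5.png',im)
```

```text
[-0.18151717  0.67363965  0.49871387  1.26501653 -0.47536468  1.780078
 -0.30932545] (array([ 0.0004, -0.0002,  0.0124]), array([-0.2, -0.1, -0.3])) (array([-0.0002,  0.0003,  0.0004]), array([-0.1,  0. , -0.1]))
```

View pics/c5.png

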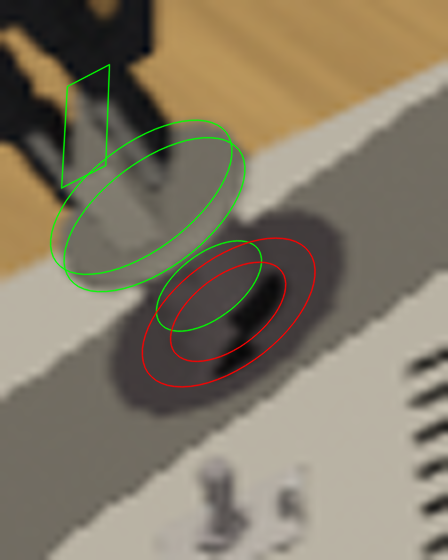

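The cartridge outline matches the model, and the socket ring is centred on the projected socket at about (228,312). I'll push in.

servo_tool([
  {"tx": 0, "ty": 0, "tz": 0.004, "wx": 0, "wy": 0, "wz": 0, "gripper": 0},
  {"tx": 0, "ty": 0, "tz": 0.008, "wx": 0, "wy": 0, "wz": 0, "gripper": 0},
  {"tx": 0, "ty": 0, "tz": 0.012, "wx": 0, "wy": 0, "wz": 0, "gripper": 0},
  {"tx": 0, "ty": 0, "tz": 0.016, "wx": 0, "wy": 0, "wz": 0, "gripper": 0},
  {"tx": 0, "ty": 0, "tz": 0.019, "wx": 0, "wy": 0, "wz": 0, "gripper": 0},
  {"tx": 0, "ty": 0, "tz": 0.019, "wx": 0, "wy": 0, "wz": 0, "gripper": 0},
])

```text
time: 7.15
eef_pos: [0.546, -0.004, 0.15]
tcp_rot: [-2.366, -1.203, 0.327]
contact_force: [1.0, -1.9, -4.5]
width: 0.015
finger_force: 58.9
```

Run:
```python
from h import *
from plant import bot
print(cart(bot),RP.T@bot.get_obs()['torque'],delta(bot,SO+RP@[0,0,-.007]-RI@[-.004,0,.049],RI))
```

```text
(array([ 0.0004, -0.0002, -0.0087]), array([-3.9,  1. , -2.9])) [0.18347666 1.46424226 0.03257922] (array([-0.0003,  0.0003, -0.0017]), array([-0.2,  0.1, -0.1]))
```

servo_tool([
  {"tx": 0, "ty": 0.0008, "tz": 0.003, "wx": 0, "wy": 0, "wz": 0, "gripper": 0},
  {"tx": 0, "ty": 0.0008, "tz": 0.006, "wx": 0, "wy": 0, "wz": 0, "gripper": 0},
  {"tx": 0, "ty": 0.0008, "tz": 0.009, "wx": 0, "wy": 0, "wz": 0, "gripper": 0},
  {"tx": 0, "ty": 0.0008, "tz": 0.012, "wx": 0, "wy": 0, "wz": 0, "gripper": 0},
  {"tx": 0, "ty": 0.0008, "tz": 0.014, "wx": 0, "wy": 0, "wz": 0, "gripper": 0},
  {"tx": 0, "ty": 0.0008, "tz": 0.014, "wx": 0, "wy": 0, "wz": 0, "gripper": 0},
])

```text
time: 7.75
eef_pos: [0.541, -0.0, 0.1383]
tcp_rot: [-2.366, -1.203, 0.326]
contact_force: [0.8, -1.7, 2.6]
width: 0.0147
finger_force: 59.6
```

Run:
```python
from h import *
from plant import bot
print(cart(bot),RP.T@bot.get_obs()['torque'],delta(bot,SO+RP@[0,0,-.022]-RI@[-.004,0,.049],RI))
```

```text
(array([ 0.    , -0.0006, -0.022 ]), array([-0.2,  0.9,  3.1])) [-0.0325985   0.39979289 -0.01856457] (array([-0.0006, -0.0001, -0.    ]), array([-0.2,  0.1, -0.1]))
```

servo_tool([
  {"tx": 0, "ty": 0, "tz": 0.003, "wx": 0, "wy": 0, "wz": 0, "gripper": 0},
  {"tx": 0, "ty": 0, "tz": 0.006, "wx": 0, "wy": 0, "wz": 0, "gripper": 0},
  {"tx": 0, "ty": 0, "tz": 0.009, "wx": 0, "wy": 0, "wz": 0, "gripper": 0},
  {"tx": 0, "ty": 0, "tz": 0.011, "wx": 0, "wy": 0, "wz": 0, "gripper": 0},
  {"tx": 0, "ty": 0, "tz": 0.0125, "wx": 0, "wy": 0, "wz": 0, "gripper": 0},
  {"tx": 0, "ty": 0, "tz": 0.0125, "wx": 0, "wy": 0, "wz": 0, "gripper": 0},
])

```text
time: 8.35
eef_pos: [0.5368, 0.003, 0.1291]
tcp_rot: [-2.368, -1.204, 0.323]
contact_force: [1.0, -2.3, 13.6]
width: 0.0149
finger_force: 61.3
```

Run:
```python
from h import *
from plant import bot
print(cart(bot),RP.T@bot.get_obs()['torque'],delta(bot,SO+RP@[0,0,-.034]-RI@[-.004,0,.049],RI))
```

```text
(array([-0.0002, -0.0006, -0.0326]), array([ 5. ,  1.3, 12.8])) [ 0.16760742 -0.38534403  0.00809363] (array([-0.0005, -0.0002,  0.0014]), array([-0. , -0. , -0.1]))
```

servo_tool([
  {"tx": 0, "ty": 0.0005, "tz": 0.001, "wx": 0, "wy": 0, "wz": 7, "gripper": 0},
  {"tx": 0, "ty": 0.001, "tz": 0.001, "wx": 0, "wy": 0, "wz": 14, "gripper": 0},
  {"tx": -0.0003, "ty": 0.0014, "tz": 0.001, "wx": 0, "wy": 0, "wz": 21, "gripper": 0},
  {"tx": -0.0005, "ty": 0.0019, "tz": 0.001, "wx": 0, "wy": 0, "wz": 28, "gripper": 0},
  {"tx": -0.0007, "ty": 0.0023, "tz": 0.001, "wx": 0, "wy": 0, "wz": 35, "gripper": 0},
  {"tx": -0.001, "ty": 0.0027, "tz": 0.001, "wx": 0, "wy": 0, "wz": 42, "gripper": 0},
  {"tx": -0.0014, "ty": 0.003, "tz": 0.001, "wx": 0, "wy": 0, "wz": 49, "gripper": 0},
  {"tx": -0.0018, "ty": 0.0033, "tz": 0.001, "wx": 0, "wy": 0, "wz": 56, "gripper": 0},
  {"tx": -0.0022, "ty": 0.0036, "tz": 0.001, "wx": 0, "wy": 0, "wz": 63, "gripper": 0},
  {"tx": -0.0026, "ty": 0.0038, "tz": 0.001, "wx": 0, "wy": 0, "wz": 70, "gripper": 0},
  {"tx": -0.0031, "ty": 0.0039, "tz": 0.001, "wx": 0, "wy": 0, "wz": 77, "gripper": 0},
  {"tx": -0.0036, "ty": 0.004, "tz": 0.001, "wx": 0, "wy": 0, "wz": 84, "gripper": 0},
  {"tx": -0.0039, "ty": 0.004, "tz": 0.001, "wx": 0, "wy": 0, "wz": 88, "gripper": 0},
  {"tx": -0.0039, "ty": 0.004, "tz": 0.001, "wx": 0, "wy": 0, "wz": 88, "gripper": 0},
])

```text
time: 9.75
eef_pos: [0.5386, -0.0027, 0.1263]
tcp_rot: [-2.757, 0.849, 0.724]
contact_force: [9.8, -3.9, 14.4]
width: 0.0152
finger_force: 61.8
```

Run:
```python
from h import *
from plant import bot
RT=RI@Rn.from_euler('z',90,degrees=True).as_matrix()
o=bot.get_obs();print(o['qpos'],cart(bot),RP.T@o['torque'],delta(bot,SO+RP@[0,0,-.034]-RT@[-.004,0,.049],RT))
```

```text
[-0.39499454  0.76590683  0.83192125  1.38099978 -0.64820835  1.75617125
 -1.68330568] (array([-0.0019, -0.0009, -0.0326]), array([-1.7, -2.6, 17.6])) [-0.28700641  1.01296617 -0.14102964] (array([-0.0018,  0.0009,  0.0014]), array([-0. , -0.3,  1.8]))
```

servo_tool([
  {"tx": 0, "ty": 0, "tz": -0.001, "wx": 0, "wy": 0, "wz": 1, "gripper": 0},
  {"tx": 0, "ty": 0, "tz": -0.003, "wx": 0, "wy": 0, "wz": 1, "gripper": 0},
  {"tx": 0, "ty": 0, "tz": -0.003, "wx": 0, "wy": 0, "wz": 1, "gripper": 0.5},
  {"tx": 0, "ty": 0, "tz": -0.003, "wx": 0, "wy": 0, "wz": 1, "gripper": 0.5},
  {"tx": 0, "ty": 0, "tz": -0.003, "wx": 0, "wy": 0, "wz": 1, "gripper": 0.5},
  {"tx": 0, "ty": 0, "tz": -0.003, "wx": 0, "wy": 0, "wz": 1, "gripper": 0.5},
  {"tx": 0, "ty": 0, "tz": -0.02, "wx": 0, "wy": 0, "wz": 1, "gripper": 0.5},
  {"tx": 0, "ty": 0, "tz": -0.05, "wx": 0, "wy": 0, "wz": 1, "gripper": 0.5},
  {"tx": 0, "ty": 0, "tz": -0.09, "wx": 0, "wy": 0, "wz": 1, "gripper": 0.3},
  {"tx": 0, "ty": 0, "tz": -0.1, "wx": 0, "wy": 0, "wz": 1, "gripper": 0},
  {"tx": 0, "ty": 0, "tz": -0.1, "wx": 0, "wy": 0, "wz": 1, "gripper": 0},
  {"tx": 0, "ty": 0, "tz": -0.1, "wx": 0, "wy": 0, "wz": 1, "gripper": 0},
])

```text
time: 10.95
eef_pos: [0.5763, -0.0305, 0.2097]
tcp_rot: [-2.75, 0.87, 0.74]
contact_force: [0.1, 0.5, -0.5]
width: 0.0002
finger_force: 0.0
```

Run:
```python
from ov import *
from plant import optics
S=optics.grab_frame('scene');o=bot.get_obs()
RT=RI@Rn.from_euler('z',90,degrees=True).as_matrix()
print(o['qpos'],o['width'])
f=lambda *q:O+RP@[*q]
for p in([-.045,-.1,.12],[-.045,-.1,.028],[-.02,-.1,.028],[.02,-.1,.028]):print(p,delta(bot,f(*p),RT))
im=cv2.resize(S['frame'][155:255,215:305],(540,600),interpolation=2)
fk=dict(eef_pos=SO+RP@[0,0,.018],tcp_rot=Rn.from_matrix(RT).as_rotvec())
for c in rings(S,fk,0): cv2.polylines(im,[np.int32(((c-[215,155]+.5)*48)).reshape(-1,1,2)],False,(0,255,0),1,cv2.LINE_AA,3)
c=proj(S,[f(-.019,-.1,.045),f(0,-.1,.004)]);cv2.polylines(im,[np.int32(((c-[215,155]+.5)*48)).reshape(-1,1,2)],False,(0,0,255),1,cv2.LINE_AA,3)
cv2.imwrite('pics/c6.png',im)
```

```text
[-0.28835171  0.79221401  0.83616402  1.12552319 -0.6554111   1.96298213
 -1.7428635 ] -0.00013424449305791283
[-0.045, -0.1, 0.12] (array([ 0.0432, -0.1685, -0.0089]), array([0.1, 0.3, 0.9]))
[-0.045, -0.1, 0.028] (array([ 0.0437, -0.1686,  0.0831]), array([0.1, 0.3, 0.9]))
[-0.02, -0.1, 0.028] (array([ 0.0187, -0.169 ,  0.0832]), array([0.1, 0.3, 0.9]))
[0.02, -0.1, 0.028] (array([-0.0213, -0.1696,  0.0834]), array([0.1, 0.3, 0.9]))
```

View pics/c6.png

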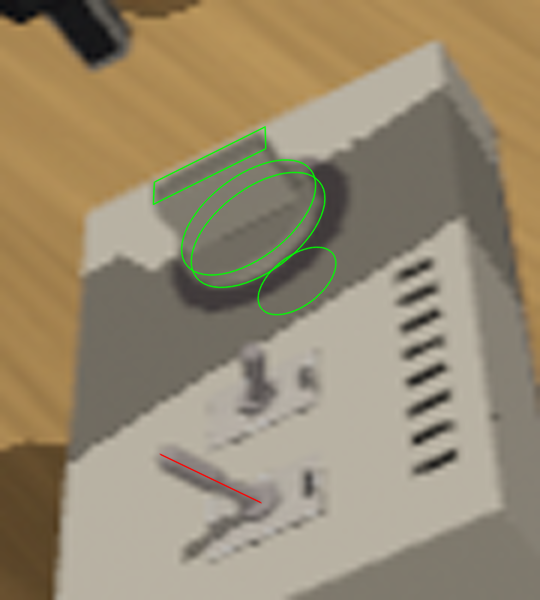

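The cartridge is seated with its bar along the slope, and the outline matches the locked model at about (250,215). The fan bat at (165,455) fits the projection, so I'll move down-slope of it.

servo_tool([
  {"tx": 0.01, "ty": -0.04, "tz": -0.005, "wx": 0, "wy": 0, "wz": 0, "gripper": 0},
  {"tx": 0.025, "ty": -0.08, "tz": -0.005, "wx": 0, "wy": 0, "wz": 0, "gripper": 0},
  {"tx": 0.04, "ty": -0.12, "tz": -0.005, "wx": 0, "wy": 0, "wz": 0, "gripper": 0},
  {"tx": 0.053, "ty": -0.16, "tz": -0.005, "wx": 0, "wy": 0, "wz": 0, "gripper": 0},
  {"tx": 0.053, "ty": -0.1685, "tz": 0.0, "wx": 0, "wy": 0, "wz": 0, "gripper": 0},
  {"tx": 0.053, "ty": -0.1685, "tz": 0.0, "wx": 0, "wy": 0, "wz": 0, "gripper": 0},
  {"tx": 0.053, "ty": -0.1685, "tz": 0.0, "wx": 0, "wy": 0, "wz": 0, "gripper": 0},
])

```text
time: 11.7
eef_pos: [0.7108, 0.0813, 0.1837]
tcp_rot: [-2.75, 0.868, 0.743]
contact_force: [-0.7, -1.4, 1.0]
width: 0.0
finger_force: 0.0
```

Run:
```python
from h import *
from plant import bot
o=bot.get_obs();RT=RI@Rn.from_euler('z',90,degrees=True).as_matrix()
print(o['qpos'],(RP.T@(o['eef_pos']-O)).round(4))
for p in([-.055,-.1,.028],[-.006,-.1,.028]):print(p,delta(bot,O+RP@p,RT))
```

```text
[-0.08873358  1.06738155  0.32929258  0.48526733 -0.5953173   2.05109508
 -2.20094482] [-0.0549 -0.1002  0.111 ]
[-0.055, -0.1, 0.028] (array([ 0.0006, -0.    ,  0.083 ]), array([0.1, 0.3, 1. ]))
[-0.006, -0.1, 0.028] (array([-0.0484, -0.0008,  0.0833]), array([0.1, 0.3, 1. ]))
```

servo_tool([
  {"tx": 0, "ty": 0, "tz": 0.03, "wx": 0, "wy": 0, "wz": 0, "gripper": 0},
  {"tx": 0, "ty": 0, "tz": 0.06, "wx": 0, "wy": 0, "wz": 0, "gripper": 0},
  {"tx": 0, "ty": 0, "tz": 0.083, "wx": 0, "wy": 0, "wz": 0, "gripper": 0},
  {"tx": 0, "ty": 0, "tz": 0.083, "wx": 0, "wy": 0, "wz": 0, "gripper": 0},
  {"tx": 0, "ty": 0, "tz": 0.083, "wx": 0, "wy": 0, "wz": 0, "gripper": 0},
])

```text
time: 12.2
eef_pos: [0.6773, 0.1045, 0.1145]
tcp_rot: [-2.751, 0.871, 0.738]
contact_force: [0.1, -0.3, 0.6]
width: 0.0
finger_force: 0.0
```

Run:
```python
from h import *
from plant import bot
o=bot.get_obs();RT=RI@Rn.from_euler('z',90,degrees=True).as_matrix()
print(o['qpos'],(RP.T@(o['eef_pos']-O)).round(4),RP.T@o['contact_force'])
for p in([-.006,-.1,.028],):print(p,delta(bot,O+RP@p,RT))
```

```text
[-0.17413093  0.96760287  0.3369645   0.83139288 -0.55477842  1.82856941
 -2.11558398] [-0.0542 -0.0992  0.0307] [0.07451562 0.20075551 0.63144813]
[-0.006, -0.1, 0.028] (array([-0.0482, -0.0015,  0.0029]), array([0.1, 0.2, 0.9]))
```

servo_tool([
  {"tx": -0.01, "ty": -0.001, "tz": 0.002, "wx": 0, "wy": 0, "wz": 0, "gripper": 0},
  {"tx": -0.02, "ty": -0.001, "tz": 0.002, "wx": 0, "wy": 0, "wz": 0, "gripper": 0},
  {"tx": -0.03, "ty": -0.001, "tz": 0.002, "wx": 0, "wy": 0, "wz": 0, "gripper": 0},
  {"tx": -0.04, "ty": -0.001, "tz": 0.002, "wx": 0, "wy": 0, "wz": 0, "gripper": 0},
  {"tx": -0.048, "ty": -0.001, "tz": 0.002, "wx": 0, "wy": 0, "wz": 0, "gripper": 0},
  {"tx": -0.048, "ty": -0.001, "tz": 0.002, "wx": 0, "wy": 0, "wz": 0, "gripper": 0},
  {"tx": -0.048, "ty": -0.001, "tz": 0.002, "wx": 0, "wy": 0, "wz": 0, "gripper": 0},
  {"tx": -0.03, "ty": -0.001, "tz": 0.002, "wx": 0, "wy": 0, "wz": 0, "gripper": 0},
  {"tx": -0.01, "ty": -0.001, "tz": -0.01, "wx": 0, "wy": 0, "wz": 0, "gripper": 0},
  {"tx": 0, "ty": 0, "tz": -0.04, "wx": 0, "wy": 0, "wz": 0, "gripper": 0},
  {"tx": 0, "ty": 0, "tz": -0.07, "wx": 0, "wy": 0, "wz": 0, "gripper": 0},
  {"tx": 0, "ty": 0, "tz": -0.07, "wx": 0, "wy": 0, "wz": 0, "gripper": 0},
  {"tx": 0, "ty": 0, "tz": -0.07, "wx": 0, "wy": 0, "wz": 0, "gripper": 0},
])

```text
time: 13.5
eef_pos: [0.7066, 0.0836, 0.1735]
tcp_rot: [-2.75, 0.871, 0.737]
contact_force: [-0.0, -0.5, -0.8]
width: 0.0002
finger_force: 0.0
```

Run:
```python
from ov import *
from plant import optics
S=optics.grab_frame('scene');im=cv2.resize(S['frame'][155:255,215:305],(540,600),interpolation=2)
for a,b in((-.1,.045),(-.04,.026)):
    c=proj(S,[O+RP@[b*.4226,a,.004+b*.906],O+RP@[0,a,.004]]);cv2.polylines(im,[np.int32(((c-[215,155]+.5)*48)).reshape(-1,1,2)],False,(0,0,255),1,cv2.LINE_AA,3)
cv2.imwrite('pics/c7.png',im)
```

```text
(no output)
```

View pics/c7.png

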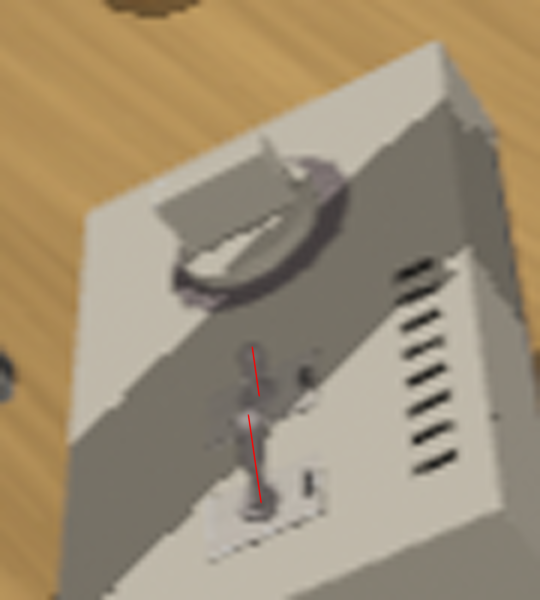

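Both bats lean up-slope along the projected "on" lines: fan (248,415)–(261,500), lamp (252,345). The cartridge sits locked and the gripper is clear, so I'll hand in.

```bash
python3 -c "
from plant import bot
print(bot.hand_in())"
```

```text
the job is handed in; nothing more can be done
None
```

The cartridge is locked in the socket, the fan switch is flipped on, the lamp switch is still on, and I kept clear of the shoe things; the job was handed in at about 13.5 s, and no verdict came back.

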